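# Sort the bench odds and ends into their trays

## Task

Tidy the bench: put the rubber bung and the blue cap into the white tray, one in each bay and standing upright as they stand now; lay the two felt markers in front of you (not the one far off to the right) in the orange tray, one in each lane; and set the blue slide box upright in the green tray, lengthwise along the tray's longer side. Everything must rest flat on its tray's floor, and the glass beaker and the timer beside the trays must stay where they are, standing.

Things in the scene. Friction and masses are not known exactly. Their poses are not given: they have to be found in the camera images.
- bung_mid (a point): brick-red rubber bung, a cone frustum 35 mm across at the top and 28 mm high, narrower at the foot, standing on its small end; this point is its centre, half-way up; z along its axis
- cap_mid (a point): blue plastic screw cap, 34 mm across, 14 mm high, standing with its open side up; this point is its centre, half-way up; z along its axis
- red_marker_mid (a point): felt marker with white barrel and red cap, 11 mm thick, 129 mm long, lying flat in the row of loose things in front of the robot (a like one far off to the right is not meant); this point is its middle, half-way up; y is along its length
- black_marker_mid (a point): felt marker with white barrel and black cap, 11 mm thick, 129 mm long, lying flat; this point is its middle, half-way up; y is along its length
- slides_mid (a point): blue microscope-slide box, 33 mm wide, 86 mm long, 31 mm high, closed, lid up; this point is its centre, half-way up; y is along its length (86 mm), x across it (33 mm)
- white_tray: low white tray, 92 mm (x) by 180 mm (y), held to the bench by sticky feet. Origin: centre of its underside, on the bench; z up. Walls 4 mm thick and 13 mm high over the bench, floor 4 mm thick (its upper face is at z = 4 mm). A partition along x at y = 0 as high as the walls makes two square bays of 84 by 84 mm inside, centred at y = +44 and -44 mm; a small paper label is on its -x wall
- orange_tray: low orange tray, 158 mm (x) by 132 mm (y), held to the bench by sticky feet. Origin: centre of its underside, on the bench; z up. Walls 4 mm thick and 13 mm high over the bench, floor 4 mm thick (its upper face is at z = 4 mm). A partition along x at y = 0 as high as the walls makes two lanes of 150 mm (x) by 60 mm (y) inside, centred at y = +32 and -32 mm; a small paper label is on its -x wall
- green_tray: low green tray, 114 mm (x) by 92 mm (y), held to the bench by sticky feet. Origin: centre of its underside, on the bench; z up. Walls 4 mm thick and 13 mm high over the bench, floor 4 mm thick (its upper face is at z = 4 mm). One open space of 106 mm (x) by 84 mm (y) inside; a small paper label is on its -x wall
- glass_beaker: clear glass beaker, 49 mm across, 59 mm high, standing among the trays; a bystander (others like it further off do not count). Origin: centre of its underside
- timer: white count-down timer with a grey display, 26 mm (x) by 66 mm (y) by 60 mm high, standing among the trays; a bystander (others like it further off do not count). Origin: centre of its underside
Mind the look-alikes: they are no part of the job. There is more than one size of the part that bears slides_mid; the job needs the middle-sized.

How it is judged:
At the end, for the whole second after the job is handed in: On the tray floor (within 5 mm) and at rest: bung and cap in white, one a bay (28 mm from bay centre along x, y), upright; markers in orange, one a lane (18 mm x, 27 mm y); slide box in green (20 mm x, 30 mm y), upright, lengthwise within 0.3 rad. Upright: within 0.2 rad (((x of bung_mid in the frame of white_tray between -0.028 and 0.028 m and y of bung_mid in the frame of white_tray between 0.016 and 0.072 m and z of bung_mid in the frame of white_tray below 0.0215 m and x of cap_mid in the frame of white_tray between -0.028 and 0.028 m and y of cap_mid in the frame of white_tray between -0.072 and -0.016 m and z of cap_mid in the frame of white_tray below 0.0145 m) or (x of bung_mid in the frame of white_tray between -0.028 and 0.028 m and y of bung_mid in the frame of white_tray between -0.072 and -0.016 m and z of bung_mid in the frame of white_tray below 0.0215 m and x of cap_mid in the frame of white_tray between -0.028 and 0.028 m and y of cap_mid in the frame of white_tray between 0.016 and 0.072 m and z of cap_mid in the frame of white_tray below 0.0145 m)) and ((x of red_marker_mid in the frame of orange_tray between -0.018 and 0.018 m and y of red_marker_mid in the frame of orange_tray between 0.005 and 0.059 m and z of each of red_marker_mid, black_marker_mid in the frame of orange_tray below 0.013 m and x of black_marker_mid in the frame of orange_tray between -0.018 and 0.018 m and y of black_marker_mid in the frame of orange_tray between -0.059 and -0.005 m) or (x of red_marker_mid in the frame of orange_tray between -0.018 and 0.018 m and y of red_marker_mid in the frame of orange_tray between -0.059 and -0.005 m and z of each of red_marker_mid, black_marker_mid in the frame of orange_tray below 0.013 m and x of black_marker_mid in the frame of orange_tray between -0.018 and 0.018 m and y of black_marker_mid in the frame of orange_tray between 0.005 and 0.059 m)) and x of slides_mid in the frame of green_tray between -0.02 and 0.02 m and y of slides_mid in the frame of green_tray between -0.03 and 0.03 m and z of slides_mid in the frame of green_tray below 0.023 m and angle between the y axis of slides_mid and the x axis of green_tray, either way round below 0.3 rad and angle between each of bung_mid, cap_mid, slides_mid's own z axis and vertical below 0.2 rad and linear speed of each of bung, cap, red_marker, black_marker, slides below 0.02 m/s); the robot touches nothing.
It fails at once if the glass beaker is pushed more than 30 mm or knocked over (distance of glass_beaker from where it was at the start of the episode above 0.03 m or angle between glass_beaker's own z axis and vertical above 0.4 rad).
It fails at once if the timer is pushed more than 30 mm or knocked over (distance of timer from where it was at the start of the episode above 0.03 m or angle between timer's own z axis and vertical above 0.4 rad).
It also fails if it takes over 128 s, if anything falls off the work surface, if the arm or the gripper's body presses on something with over 40 N, if the wrist force passes 120 N, or if a joint passes its speed limit or range.

## Robot

A 7-joint arm with a two-finger parallel gripper is mounted at the origin on a cart in front of the work surface, level with it; the furniture and walls round the work are solid. World frame = base frame: x ahead of the robot, y to its left, z up, the work surface at z = 0. Lengths are in m, angles in rad, forces in N, time in s.
With the tool pointing down it reaches from about 0.425 to 0.925 m from the base axis. Payload 6.8 kg.
Tool frame: the origin (TCP) lies at the very end of the fingers, on their centre line; the grasp point (between the pads) lies 19 mm behind it; z points along the fingers, y is the line along which they close (so a half turn about z gives the same grasp; the last joint's range is limited). The gripper opens to 85 mm and grips with 20 to 120 N. Pads are 22 mm wide; open, the fingers measure 114 mm over their backs; the gripper's body (76 mm by 85 mm) begins 54 mm behind the grasp point. The pads swing forward as they close: fully open they stand 13 mm farther back than shut.
Start: joints at [-1.36, 0.477, 0.022, 1.555, -0.011, 1.109, -0.083], TCP at [0.212, 0.641, 0.231] pointing down, gripper open.
Joint ranges: [-2.96, 2.96], [-0.34, 2.1], [-1.41, 1.46], [0.24, 2.44], [-1.37, 4.51], [0.17, 1.92], [-2.96, 2.96]. Speed limits (rad/s): [2.39, 2.39, 3.14, 3.14, 3.14, 3.14, 3.14].

## Interface

Orientations are given as a rotation vector (axis times angle).
In Python, from bench import r gives the robot as it stands.
- The arm moves only by the shell command python3 -m jog 'ROWS' [FORCE]. ROWS is JSON, a list of rows, each an object of numbers: "fingers": the finger opening in m, from 0 to 0.0854; "x", "y", "z": the shift along the tool's x, y, z in m; "rx", "ry", "rz": the turn, a rotation vector about the tool's x, y, z in degrees. In form: [{"fingers": .., "x": .., "y": .., "z": .., "rx": .., "ry": .., "rz": ..}, ...]. A call has 1 to 8 rows; each row shifts and turns the commanded pose from where the row before left it, along the tool's axes as they then stand; what a row does not reach is not made up. A row lasts 1/8 s, in which the tool goes at most 62.5 mm and 10.7 degrees, less where a joint would pass 70% of its speed; a pose out of reach is approached as far as the arm can. A call is refused whole if a number of a shift passes 0.0625 or a number of a turn 10.7, either way. A call with a gripper value outside its range is refused whole. The fingers move at their own pace and stop on an object; FORCE is the grip in N (left out, the last holds). Time passes only in rows, so rows that do not move let the fingers close. It gives the time, the measured TCP pose, the force, the opening and the grip force at its end, in the units of the state.
- r.get_obs(): the state, without advancing time (a new reading comes with each control period).
- r.grab_frame(name): name is "scene" or "top" or "wrist"; returns (picture, depth): 400x640x3 uint8, red, green, blue; 400x640 float32, m along the optical axis (not along the pixel's ray), 0 where there is no reading.
- r.get_calibration(name): a dict with "mtx" (3x3 intrinsics, pixels), "extrinsics" (4x4, takes a point from camera to world coordinates). Camera axes: x right, y down, z forward; pixel columns grow to the right and rows downward; lengths in m; the calibration is good to about 2 mm. The wrist camera is an equidistant fisheye: a pixel r from the principal point sees the ray r / f radians off the axis. A picture is of the moment at which its call begins: read the wrist's pose just before it. get_calibration takes no time and is no camera call; for the wrist camera it gives the pose at the moment of the call.
- r.hand_in(): hands the job in; it is judged then, once.
Trained networks look in the newest picture that a camera, given by its name, has taken for a name from the list of things; names that differ only in an ending like _2 or _b are one class to them, and where a whole thing is asked for, a point or a joint stands for the part that bears it (a point fixed in the world has none). Each returns a list of dicts, best first, with "score" (0 to 1); they miss things now and then, are a little off and sometimes report something else, mostly with a low value. They report only what shows in the picture. A call takes as long as a camera call. They do not tell look-alikes from the thing itself.
- r.search_frame(target, camera): "xyz" ([x, y, z] in m, in world coordinates, good to about 4 mm: the middle of the surface that is visible of it).
- r.landmark_of(target, camera): "xyz" ([x, y, z] in m, in world coordinates, good to about 4 mm: a listed point, or the origin of a listed thing).
The state is a dict: "clock": time; "joints": joint angles; "qvel": joint speeds; "tau": joint torques, N m; "tcp_pos": TCP position; "orientation": TCP orientation; "contact_force": force on the tool from outside, world axes, zero at the start; "moment": the same for the moment, N m; "grip_width": finger opening in m; "gripper_force": force on a finger pad.
Only numpy, scipy, OpenCV 4.12 (cv2) and the standard library are available. Lean on these libraries where they do the work, as an engineer would, in place of code of your own. Each camera call takes 0.05 s, during which the arm holds its last target. There are 200 camera calls.

## Working session

There is one attempt and no reset: what is moved stays moved. The work goes in short steps, Python scripts to look and compute and a shell command to move; the robot and the scene stay as the last step left them, time stands still between calls to the robot, and variables do not carry over. Pictures are saved under pics/ and viewed, at most 14 in all, crops included, and the job is handed in when it is done.

```bash
ls; mkdir -p pics
cat > h.py <<'E'
import numpy as np, cv2
from bench import r
from scipy.spatial.transform import Rotation as R
def save(cam,fn):
    p,d=r.grab_frame(cam); cv2.imwrite('pics/'+fn,cv2.cvtColor(p,cv2.COLOR_RGB2BGR)); return p,d
def px(cam,u,v,d):
    c=r.get_calibration(cam);K=c['mtx'];E=np.array(c['extrinsics'])
    z=d; return (E@[ (u-K[0][2])/K[0][0]*z,(v-K[1][2])/K[1][1]*z,z,1])[:3]
def proj(cam,P):
    c=r.get_calibration(cam);K=np.array(c['mtx']);E=np.linalg.inv(np.array(c['extrinsics']))
    q=E@[*P,1]; q=K@q[:3]; return q[:2]/q[2]
E
python3 - <<'E'
from h import *
for c in('top','scene'):
    p,d=save(c,c+'.png'); np.save(c+'.npy',d)
    for t in 'bung_mid cap_mid red_marker_mid black_marker_mid slides_mid white_tray orange_tray green_tray glass_beaker timer'.split():
        print(c,t,[(np.round(a['xyz'],3).tolist(),round(a['score'],2),proj(c,a['xyz']).round().astype(int).tolist()) for a in r.landmark_of(t,c)[:4]])
o=r.get_obs();print(o['clock'],o['tcp_pos'],o['orientation'])
E
```

```text
pics
top bung_mid [([0.449, 0.098, 0.013], 0.71, [294, 241]), ([0.629, -0.183, -0.0], 0.59, [397, 171])]
top cap_mid [([0.436, 0.002, 0.006], 0.42, [331, 245])]
top red_marker_mid [([0.441, -0.186, 0.002], 0.55, [402, 241])]
top black_marker_mid [([0.435, 0.196, 0.007], 0.65, [257, 248])]
top slides_mid [([0.434, -0.094, 0.015], 0.79, [368, 245]), ([0.342, -0.001, 0.01], 0.71, [333, 281]), ([0.743, -0.32, 0.022], 0.7, [449, 125])]
top white_tray [([0.521, -0.355, -0.0], 0.69, [464, 209])]
top orange_tray [([0.665, -0.002, 0.0], 0.58, [330, 160])]
top green_tray [([0.519, 0.373, 0.003], 0.62, [191, 218])]
top glass_beaker [([0.623, 0.188, -0.0], 0.77, [260, 178])]
top timer [([0.629, -0.184, 0.002], 0.77, [398, 171])]
scene bung_mid [([0.444, 0.1, 0.014], 0.48, [313, 243])]
scene cap_mid [([0.437, 0.003, 0.012], 0.46, [344, 234])]
scene red_marker_mid [([0.442, -0.181, 0.001], 0.42, [395, 217])]
scene black_marker_mid [([0.433, 0.199, 0.007], 0.45, [282, 259])]
scene slides_mid [([0.742, -0.325, 0.02], 0.82, [372, 165]), ([0.438, -0.093, 0.017], 0.77, [372, 222]), ([0.346, -0.003, 0.011], 0.64, [366, 249])]
scene white_tray [([0.519, -0.355, -0.002], 0.62, [421, 193])]
scene orange_tray [([0.669, -0.0, 0.0], 0.9, [303, 203])]
scene green_tray [([0.52, 0.371, 0.001], 0.91, [206, 266])]
scene glass_beaker [([0.624, 0.189, 0.003], 0.74, [253, 226]), ([0.628, -0.18, 0.002], 0.2, [357, 193])]
scene timer [([0.629, -0.185, 0.003], 0.57, [358, 192])]
1.1 [0.2115749  0.64102391 0.23133042] [4.98640106e-01 3.10174666e+00 1.15262384e-04]
```

View pics/top.png

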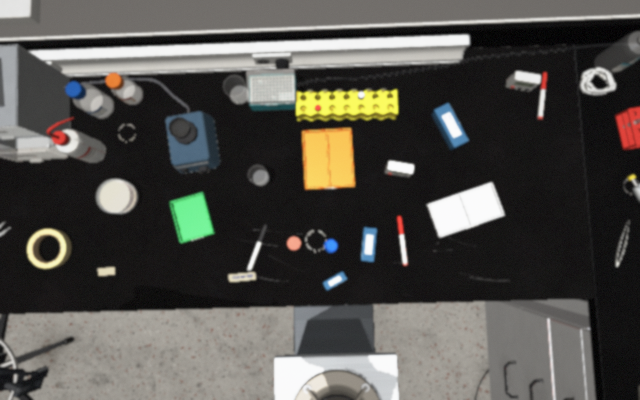

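View pics/scene.png

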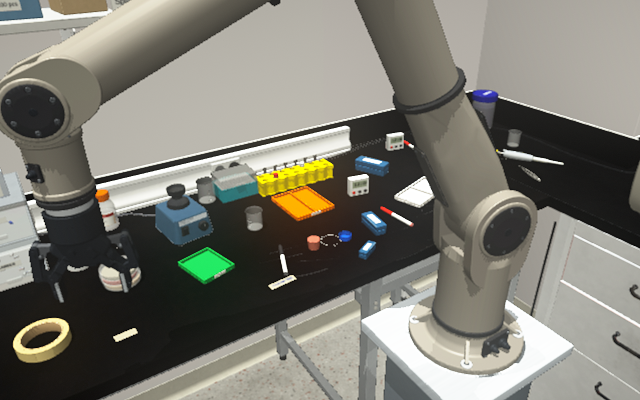

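The top view shows three blue slide boxes: (368,245), a small one at (333,281) and a large one at (449,125). The middle-sized one should be (368,245). There are red markers at (402,241), in the row, and at (542,95), far off to the right, so I want (402,241). The black marker is at (257,248). The white tray is at (466,209), orange at (328,158) and green at (192,218). The timer is at (400,168) and the beaker at (259,175).

Next I'll segment by colour to get orientations, and view one enlarged crop of the row.

```bash
cat > seg.py <<'E'
from h import *
im=cv2.imread('pics/top.png');d=np.load('top.npy');hsv=cv2.cvtColor(im,cv2.COLOR_BGR2HSV)
S={'red_mk':(385,205,420,275),'blk_mk':(240,220,275,271),'slides':(352,222,384,268),'small':(318,268,350,294),'large':(425,98,475,152),'bung':(284,232,302,252),'cap':(323,236,340,254),'white':(420,178,512,240),'orange':(295,122,362,194),'green':(162,188,220,248)}
top=dict(red_mk=.011,blk_mk=.011,slides=.031,small=.02,large=.04,bung=.028,cap=.014,white=.013,orange=.013,green=.013)
c=r.get_calibration('top');K=np.array(c['mtx']);E=np.array(c['extrinsics'])
for n,(a,b,e,f) in S.items():
    m=np.zeros(im.shape[:2],np.uint8); m[b:f,a:e]=(hsv[b:f,a:e,2]>70)
    k,l,st,_=cv2.connectedComponentsWithStats(m); i=1+np.argmax(st[1:,4]); v,u=np.where(l==i)
    # intersect rays with plane z=top
    ray=np.c_[(u-K[0,2])/K[0,0],(v-K[1,2])/K[1,1],np.ones(len(u))]@E[:3,:3].T
    s=(top[n]-E[2,3])/ray[:,2]; P=(E[:3,3]+ray*s[:,None])[:,:2]
    (cx,cy),(w,h),an=cv2.minAreaRect((P*1000).astype(np.float32))
    if w<h: w,h,an=h,w,an+90
    an=(an+90)%180-90
    dz=px('top',u.mean(),v.mean(),np.median(d[v,u]))[2]
    print(n,'c',round(cx),round(cy),'mean',(P.mean(0)*1000).round(),'size',round(w),round(h),'long-axis deg from world x',round(an,1),'z',round(dz,3))
cv2.imwrite('pics/crop.png',cv2.resize(im[205:300,235:425],None,fx=4,fy=4,interpolation=cv2.INTER_CUBIC))
E
python3 seg.py
```

```text
red_mk c 443 -184 mean [ 442. -184.] size 134 18 long-axis deg from world x 4.6 z 0.005
blk_mk c 415 205 mean [415. 205.] size 85 18 long-axis deg from world x -22.2 z 0.006
slides c 436 -95 mean [435. -95.] size 91 39 long-axis deg from world x -7.5 z 0.028
small c 345 -4 mean [345.  -5.] size 66 29 long-axis deg from world x -62.2 z 0.019
large c 738 -319 mean [ 738. -319.] size 117 54 long-axis deg from world x 25.0 z 0.037
bung c 445 99 mean [445.  99.] size 39 39 long-axis deg from world x 88.3 z 0.025
cap c 435 3 mean [435.   4.] size 39 39 long-axis deg from world x 88.3 z 0.001
white c 519 -354 mean [ 519. -354.] size 189 101 long-axis deg from world x -72.8 z 0.003
orange c 667 3 mean [667.   3.] size 167 140 long-axis deg from world x 1.5 z 0.003
green c 520 370 mean [520. 370.] size 123 99 long-axis deg from world x 14.8 z 0.003
```

View pics/crop.png

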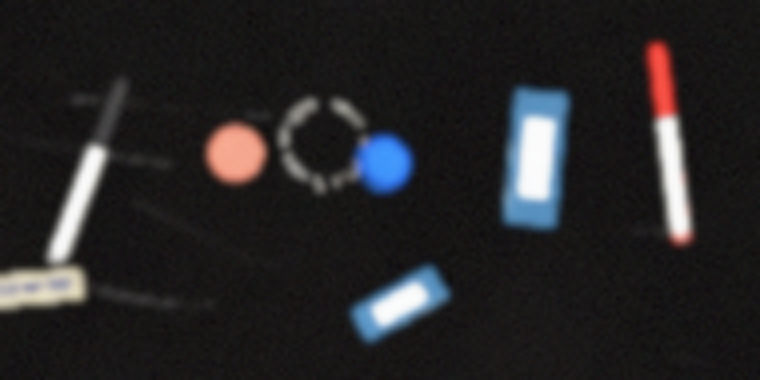

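The crop confirms it: the row runs black marker, bung, cap (on a printed ring stain), the 86 mm slide box at crop (536,160) = px (369,245), and the red marker. Measured sizes also fit: the middle box comes out at 91x39 mm with blur, against 66x29 and 117x54 for the other two. I'll start with the black marker.

```bash
cat > go.py <<'E'
import sys
from h import *
# go.py x y z psi : rz to turn, then shift in tool axes (after the turn)
x,y,z,psi=map(float,sys.argv[1:5]); o=r.get_obs(); M=R.from_rotvec(o['orientation']).as_matrix()
a=np.degrees(np.arctan2(M[1,1],M[0,1])); t=(a-psi+90)%180-90
M2=M@R.from_euler('z',t,degrees=True).as_matrix(); s=M2.T@(np.array([x,y,z])-o['tcp_pos'])
print('t%.1f'%o['clock'],'tcp',np.round(o['tcp_pos'],3),'psi %.1f tilt %.1f'%(a,np.degrees(np.arccos(-M[2,2]))),'j7 %.2f'%o['joints'][6],'w %.4f gf %.0f'%(o['grip_width'],o['gripper_force']),'F',np.round(o['contact_force'],1),'| rz %.1f shift'%t,np.round(s,4))
E
python3 go.py .435 .197 .1 68
python3 -m jog '[{"rz":3.7,"fingers":0.05}]' 30; python3 go.py .435 .197 .1 68
```

```text
t1.1 tcp [0.212 0.641 0.231] psi 71.7 tilt 0.0 j7 -0.08 w 0.0853 gf 0 F [-0.1  0.  -0.2] | rz 3.7 shift [-0.3735 -0.328   0.1313]
t1.1 tcp [0.212 0.641 0.231] psi 71.7 tilt 0.0 j7 -0.08 w 0.0853 gf 0 F [-0.1  0.  -0.2] | rz 3.7 shift [-0.3735 -0.328   0.1313]validation failed for argument at $[0]...
```

```bash
python3 -m jog '[{"fingers":0.05,"x":0,"y":0,"z":0,"rx":0,"ry":0,"rz":3.7}]' 30; python3 go.py .435 .197 .1 68
```

```text
clock: 1.23
tcp_pos: [0.2116, 0.641, 0.2313]
orientation: [-0.601, -3.084, -0.0]
contact_force: [0.2, 0.2, -0.2]
grip_width: 0.0698
gripper_force: 0.0
t1.2 tcp [0.212 0.641 0.231] psi 67.9 tilt 0.0 j7 -0.14 w 0.0698 gf 0 F [ 0.2  0.2 -0.2] | rz -0.1 shift [-0.3735 -0.328   0.1313]
```

```bash
python3 -m jog '[{"fingers":0.05,"x":-0.042,"y":-0.037,"z":0.01,"rx":0,"ry":0,"rz":0},{"fingers":0.05,"x":-0.042,"y":-0.037,"z":0.01,"rx":0,"ry":0,"rz":0},{"fingers":0.05,"x":-0.042,"y":-0.037,"z":0.01,"rx":0,"ry":0,"rz":0},{"fingers":0.05,"x":-0.042,"y":-0.037,"z":0.01,"rx":0,"ry":0,"rz":0},{"fingers":0.05,"x":-0.042,"y":-0.037,"z":0.01,"rx":0,"ry":0,"rz":0},{"fingers":0.05,"x":-0.042,"y":-0.037,"z":0.01,"rx":0,"ry":0,"rz":0},{"fingers":0.05,"x":-0.042,"y":-0.037,"z":0.01,"rx":0,"ry":0,"rz":0},{"fingers":0.05,"x":-0.042,"y":-0.037,"z":0.01,"rx":0,"ry":0,"rz":0}]' >/dev/null; python3 -m jog '[{"fingers":0.05,"x":-0.037,"y":-0.032,"z":0,"rx":0,"ry":0,"rz":0},{"fingers":0.05,"x":0,"y":0,"z":0,"rx":0,"ry":0,"rz":0}]' >/dev/null;  python3 go.py .435 .197 .1 68
python3 - <<'E'
from h import *
p,d=save('wrist','w1.png')
for t in ('black_marker_mid','bung_mid','cap_mid'): print(t,[(np.round(a['xyz'],3),round(a['score'],2)) for a in r.landmark_of(t,'wrist')[:2]])
p,d=save('top','t1.png')
for t in ('black_marker_mid','bung_mid','cap_mid'): print(t,[(np.round(a['xyz'],3),round(a['score'],2)) for a in r.landmark_of(t,'top')[:2]])
E
```

```text
t2.5 tcp [0.436 0.193 0.151] psi 67.6 tilt 0.1 j7 0.70 w 0.0500 gf 0 F [ 0.   0.7 -0.1] | rz -0.4 shift [0.0028 0.0029 0.0515]
black_marker_mid [(array([0.433, 0.2  , 0.004]), 0.65)]
bung_mid [(array([0.444, 0.102, 0.012]), 0.89)]
cap_mid [(array([0.44 , 0.006, 0.002]), 0.72), (array([ 0.439, -0.096,  0.017]), 0.26)]
black_marker_mid [(array([0.431, 0.194, 0.005]), 0.61)]
bung_mid [(array([0.447, 0.1  , 0.012]), 0.7), (array([ 0.437, -0.095,  0.014]), 0.32)]
cap_mid [(array([0.436, 0.004, 0.01 ]), 0.67)]
```

View pics/w1.png

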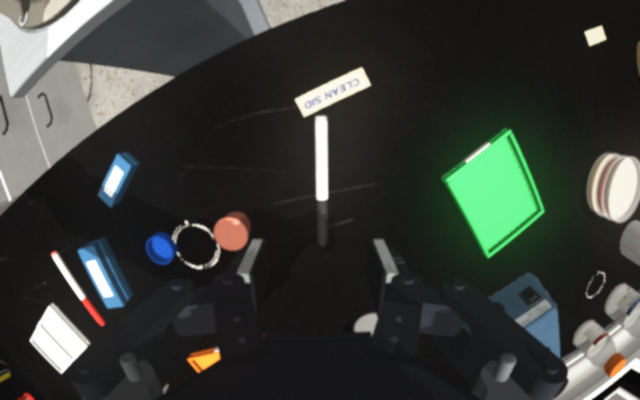

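The wrist view shows the black marker vertical at column 322, midway between the pads at 255 and 383, so it's aligned. Going down.

```bash
python3 -m jog '[{"fingers":0.04,"x":0.004,"y":0.002,"z":0.05,"rx":0,"ry":0,"rz":-0.4},{"fingers":0.04,"x":0,"y":0,"z":0.05,"rx":0,"ry":0,"rz":0},{"fingers":0.04,"x":0,"y":0,"z":0.03,"rx":0,"ry":0,"rz":0},{"fingers":0.04,"x":0,"y":0,"z":0,"rx":0,"ry":0,"rz":0}]' >/dev/null; python3 go.py .433 .197 .004 68
```

```text
t3.4 tcp [0.43 0.2  0.02] psi 68.5 tilt 0.3 j7 0.76 w 0.0398 gf 0 F [0.9 0.  0.6] | rz 0.5 shift [-0.0039 -0.0019  0.0156]
```

```bash
python3 -m jog '[{"fingers":0.04,"x":-0.003,"y":-0.001,"z":0.016,"rx":0,"ry":0,"rz":0},{"fingers":0.04,"x":0,"y":0,"z":0,"rx":0,"ry":0,"rz":0},{"fingers":0.0,"x":0,"y":0,"z":0,"rx":0,"ry":0,"rz":0},{"fingers":0.0,"x":0,"y":0,"z":0,"rx":0,"ry":0,"rz":0},{"fingers":0.0,"x":0,"y":0,"z":0,"rx":0,"ry":0,"rz":0},{"fingers":0.0,"x":0,"y":0,"z":0,"rx":0,"ry":0,"rz":0}]' 40; python3 go.py .433 .197 .004 68;python3 -m jog '[{"fingers":0.0,"x":0,"y":0,"z":-0.03,"rx":0,"ry":0,"rz":0},{"fingers":0.0,"x":0,"y":0,"z":-0.03,"rx":0,"ry":0,"rz":0},{"fingers":0.0,"x":0,"y":0,"z":0,"rx":0,"ry":0,"rz":0}]' >/dev/null;python3 go.py .667 .033 .07 91.5
```

```text
clock: 4.12
tcp_pos: [0.4347, 0.1989, 0.0061]
orientation: [0.588, 3.085, 0.002]
contact_force: [-0.9, 0.1, 6.1]
grip_width: 0.0089
gripper_force: 40.3
t4.1 tcp [0.435 0.199 0.006] psi 68.4 tilt 0.1 j7 0.78 w 0.0089 gf 40 F [-0.9  0.1  6.1] | rz 0.4 shift [ 0.0009 -0.0024  0.0021]
t4.5 tcp [0.436 0.2   0.067] psi 68.4 tilt 0.3 j7 0.75 w 0.0087 gf 40 F [-0.4 -0.  -1.1] | rz -23.1 shift [-0.2269 -0.1725 -0.0022]
```

```bash
python3 -m jog '[{"fingers":0.0,"x":0,"y":0,"z":-0.02,"rx":0,"ry":0,"rz":-8},{"fingers":0.0,"x":0,"y":0,"z":-0.02,"rx":0,"ry":0,"rz":-8},{"fingers":0.0,"x":0,"y":0,"z":0,"rx":0,"ry":0,"rz":-7},{"fingers":0.0,"x":0,"y":-0.05,"z":0,"rx":0,"ry":0,"rz":0},{"fingers":0.0,"x":-0.03,"y":-0.05,"z":0,"rx":0,"ry":0,"rz":0},{"fingers":0.0,"x":-0.03,"y":-0.05,"z":0,"rx":0,"ry":0,"rz":0},{"fingers":0.0,"x":-0.05,"y":-0.022,"z":0,"rx":0,"ry":0,"rz":0},{"fingers":0.0,"x":-0.055,"y":0,"z":0,"rx":0,"ry":0,"rz":0}]' >/dev/null;python3 -m jog '[{"fingers":0.0,"x":-0.055,"y":0,"z":0.01,"rx":0,"ry":0,"rz":0},{"fingers":0.0,"x":0,"y":0,"z":0,"rx":0,"ry":0,"rz":0}]' >/dev/null;python3 go.py .667 .033 .03 91.5
python3 - <<'E'
from h import *
p,d=save('wrist','w2.png')
for t in ('black_marker_mid','orange_tray'): print(t,[(np.round(a['xyz'],3),round(a['score'],2)) for a in r.landmark_of(t,'wrist')[:2]])
E
```

```text
t5.8 tcp [0.661 0.032 0.093] psi 91.4 tilt 0.0 j7 1.54 w 0.0086 gf 40 F [-1.1  0.  -1.3] | rz -0.1 shift [-0.0063  0.0006  0.0627]
black_marker_mid [(array([0.656, 0.032, 0.093]), 0.89)]
orange_tray [(array([ 0.671, -0.   ,  0.002]), 0.94)]
```

View pics/w2.png

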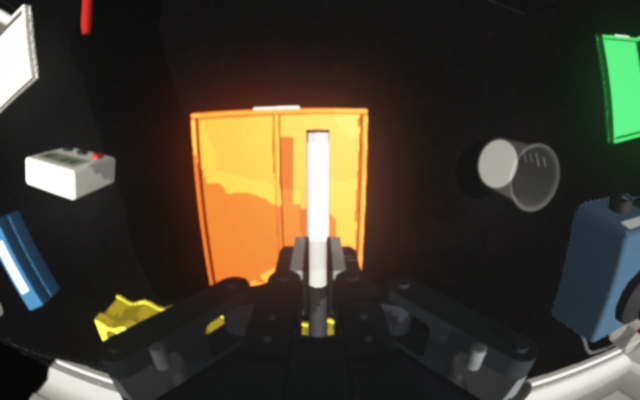

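The marker is level and points along the +y lane (columns 305–330). Its middle sits 12 mm short of the tray centre, so I'll shift, lower and release.

```bash
python3 -m jog '[{"fingers":0.0,"x":-0.011,"y":0,"z":0.04,"rx":0,"ry":0,"rz":0},{"fingers":0.0,"x":0,"y":0,"z":0.03,"rx":0,"ry":0,"rz":0},{"fingers":0.0,"x":0,"y":0,"z":0.0,"rx":0,"ry":0,"rz":0}]';python3 go.py .673 .033 .011 91.5
```

```text
clock: 6.28
tcp_pos: [0.6662, 0.0324, 0.0233]
orientation: [0.04, -3.136, 0.001]
contact_force: [0.1, -0.3, 0.0]
grip_width: 0.0088
gripper_force: 39.5
t6.3 tcp [0.666 0.032 0.023] psi 91.5 tilt 0.3 j7 1.55 w 0.0088 gf 40 F [ 0.1 -0.3  0. ] | rz -0.0 shift [-0.0069  0.0004  0.0122]
```

```bash
python3 -m jog '[{"fingers":0.0,"x":-0.005,"y":0,"z":0.009,"rx":0,"ry":0,"rz":0},{"fingers":0.0,"x":0,"y":0,"z":0.003,"rx":0,"ry":0,"rz":0},{"fingers":0.0,"x":0,"y":0,"z":0.0,"rx":0,"ry":0,"rz":0}]';python3 go.py .673 .033 .010 91.5
```

```text
clock: 6.65
tcp_pos: [0.6747, 0.0326, 0.0139]
orientation: [-0.039, 3.141, 0.0]
contact_force: [-0.5, 0.1, -0.7]
grip_width: 0.0086
gripper_force: 39.6
t6.7 tcp [0.675 0.033 0.014] psi 91.4 tilt 0.0 j7 1.56 w 0.0086 gf 40 F [-0.5  0.1 -0.7] | rz -0.1 shift [0.0017 0.0004 0.0039]
```

```bash
python3 -m jog '[{"fingers":0.0,"x":0,"y":0,"z":0.004,"rx":0,"ry":0,"rz":0},{"fingers":0.0,"x":0,"y":0,"z":0,"rx":0,"ry":0,"rz":0},{"fingers":0.025,"x":0,"y":0,"z":0.0,"rx":0,"ry":0,"rz":0},{"fingers":0.025,"x":0,"y":0,"z":0,"rx":0,"ry":0,"rz":0},{"fingers":0.025,"x":0,"y":0,"z":-0.04,"rx":0,"ry":0,"rz":0},{"fingers":0.06,"x":0,"y":0,"z":-0.06,"rx":0,"ry":0,"rz":0},{"fingers":0.06,"x":0.05,"y":0.01,"z":0,"rx":0,"ry":0,"rz":0},{"fingers":0.06,"x":0.05,"y":0.02,"z":0,"rx":0,"ry":0,"rz":0}]';python3 go.py .446 .100 .10 91.5
python3 - <<'E'
from h import *
p,d=save('top','t2.png')
for t in ('black_marker_mid','orange_tray'): print(t,[(np.round(a['xyz'],3),round(a['score'],2)) for a in r.landmark_of(t,'top')[:2]])
E
```

```text
clock: 7.65
tcp_pos: [0.5732, 0.0594, 0.11]
orientation: [-0.036, 3.139, 0.0]
contact_force: [0.2, 0.8, -1.0]
grip_width: 0.0598
gripper_force: 0.0
t7.7 tcp [0.573 0.059 0.11 ] psi 91.3 tilt 0.1 j7 1.47 w 0.0598 gf 0 F [ 0.2  0.8 -1. ] | rz -0.2 shift [0.1261 0.0439 0.0098]
black_marker_mid []
orange_tray [(array([ 0.666, -0.002,  0.003]), 0.79)]
```

```bash
python3 -m jog '[{"fingers":0.06,"x":0.05,"y":0.02,"z":0,"rx":0,"ry":0,"rz":0},{"fingers":0.06,"x":0.05,"y":0.02,"z":0,"rx":0,"ry":0,"rz":0},{"fingers":0.06,"x":0.021,"y":0,"z":0,"rx":0,"ry":0,"rz":0},{"fingers":0.06,"x":0,"y":0,"z":0,"rx":0,"ry":0,"rz":0}]' >/dev/null;python3 go.py .446 .100 .004 91.5
python3 - <<'E'
from h import *
p,d=save('wrist','w3.png')
for t in ('bung_mid','black_marker_mid'): print(t,[(np.round(a['xyz'],3),round(a['score'],2)) for a in r.landmark_of(t,'wrist')[:2]])
E
```

```text
t8.3 tcp [0.452 0.097 0.109] psi 91.5 tilt 0.0 j7 1.31 w 0.0601 gf 0 F [-0.   0.4  0. ] | rz -0.0 shift [0.0054 0.0031 0.1054]
bung_mid [(array([0.445, 0.099, 0.012]), 0.66)]
black_marker_mid [(array([0.444, 0.104, 0.01 ]), 0.53)]
```

View pics/w3.png

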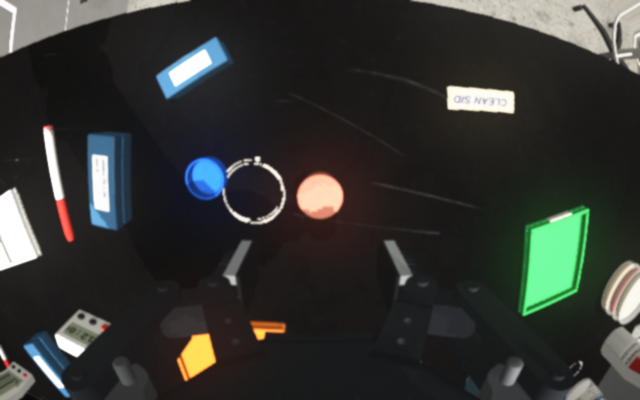

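The bung is at (320,195), centred between the pads at 240 and 398. Going down and gripping.

```bash
python3 -m jog '[{"fingers":0.06,"x":0.005,"y":0.002,"z":0.05,"rx":0,"ry":0,"rz":0},{"fingers":0.06,"x":0,"y":0,"z":0.04,"rx":0,"ry":0,"rz":0},{"fingers":0.06,"x":0,"y":0,"z":0.013,"rx":0,"ry":0,"rz":0},{"fingers":0.06,"x":0,"y":0,"z":0,"rx":0,"ry":0,"rz":0},{"fingers":0.0,"x":0,"y":0,"z":0,"rx":0,"ry":0,"rz":0},{"fingers":0.0,"x":0,"y":0,"z":0,"rx":0,"ry":0,"rz":0},{"fingers":0.0,"x":0,"y":0,"z":0,"rx":0,"ry":0,"rz":0},{"fingers":0.0,"x":0,"y":0,"z":0,"rx":0,"ry":0,"rz":0}]' 25;python3 go.py .446 .100 .004 91.5; python3 -m jog '[{"fingers":0.0,"x":0,"y":0,"z":-0.05,"rx":0,"ry":0,"rz":0},{"fingers":0.0,"x":0,"y":0,"z":-0.05,"rx":0,"ry":0,"rz":0},{"fingers":0.0,"x":0,"y":0,"z":0,"rx":0,"ry":0,"rz":0}]'
python3 - <<'E'
from h import *
p,d=save('wrist','w4.png'); cv2.imwrite('pics/w4.png',cv2.imread('pics/w4.png')[130:360,160:480])
print(r.landmark_of('bung_mid','wrist')[:1])
E
```

```text
clock: 9.45
tcp_pos: [0.448, 0.0991, 0.0076]
orientation: [-0.039, 3.139, 0.001]
contact_force: [-0.2, -1.2, 7.6]
grip_width: 0.0319
gripper_force: 24.6
t9.4 tcp [0.448 0.099 0.008] psi 91.4 tilt 0.2 j7 1.34 w 0.0319 gf 25 F [-0.2 -1.2  7.6] | rz -0.1 shift [0.002  0.0009 0.0036]
clock: 9.82
tcp_pos: [0.4494, 0.0998, 0.1101]
orientation: [-0.039, 3.134, 0.005]
contact_force: [-0.0, 0.6, -0.7]
grip_width: 0.0322
gripper_force: 25.2
[{'xyz': [0.4444, 0.1011, 0.113], 'score': 0.68}]
```

View pics/w4.png

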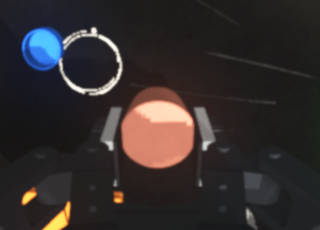

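```bash
python3 -m jog '[{"fingers":0.0,"x":0,"y":-0.04,"z":0,"rx":0,"ry":0,"rz":-5},{"fingers":0.0,"x":0,"y":-0.05,"z":0,"rx":0,"ry":0,"rz":-5},{"fingers":0.0,"x":0,"y":-0.05,"z":0,"rx":0,"ry":0,"rz":-5},{"fingers":0.0,"x":0,"y":-0.055,"z":0,"rx":0,"ry":0,"rz":0},{"fingers":0.0,"x":0,"y":-0.055,"z":0,"rx":0,"ry":0,"rz":0},{"fingers":0.0,"x":0,"y":-0.055,"z":0,"rx":0,"ry":0,"rz":0},{"fingers":0.0,"x":0,"y":-0.055,"z":0,"rx":0,"ry":0,"rz":0},{"fingers":0.0,"x":0,"y":-0.055,"z":0,"rx":0,"ry":0,"rz":0}]' >/dev/null;python3 go.py .532 -.397 .1 107.2
```

```text
t10.9 tcp [ 0.54  -0.305  0.104] psi 106.4 tilt 0.2 j7 2.38 w 0.0320 gf 25 F [ 1.4 -0.1  0.3] | rz -0.8 shift [ 0.0353 -0.0858  0.0042]
```

```bash
python3 -m jog '[{"fingers":0.0,"x":0.017,"y":-0.043,"z":0,"rx":0,"ry":0,"rz":-0.8},{"fingers":0.0,"x":0.017,"y":-0.043,"z":0,"rx":0,"ry":0,"rz":0},{"fingers":0.0,"x":0,"y":0,"z":0.03,"rx":0,"ry":0,"rz":0},{"fingers":0.0,"x":0,"y":0,"z":0.0,"rx":0,"ry":0,"rz":0}]'>/dev/null
python3 - <<'E'
from h import *
p,d=save('wrist','w5.png')
for t in ('bung_mid','white_tray'): print(t,[(np.round(a['xyz'],3),round(a['score'],2)) for a in r.landmark_of(t,'wrist')[:2]])
E
python3 go.py .532 -.397 .012 107.2
```

```text
bung_mid [(array([ 0.527, -0.396,  0.078]), 0.89)]
white_tray [(array([ 0.52 , -0.358, -0.002]), 0.58)]
t11.6 tcp [ 0.534 -0.395  0.076] psi 107.3 tilt 0.1 j7 2.54 w 0.0319 gf 25 F [ 1.2 -0.3 -0. ] | rz 0.1 shift [ 0.0024 -0.0017  0.0642]
```

View pics/w5.png

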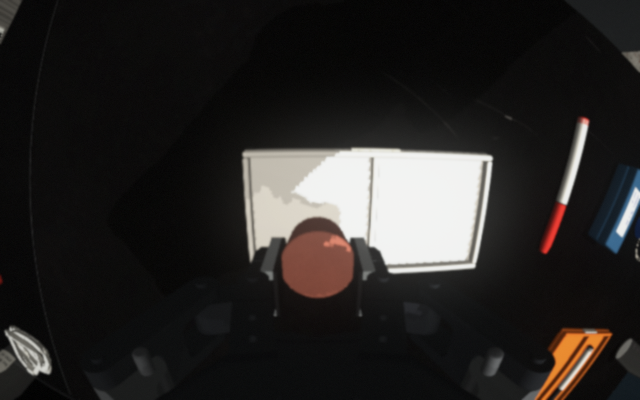

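The bung hangs over the left (-y) bay, columns 247–370. I'll move 4 mm further -y and lower.

```bash
python3 -m jog '[{"fingers":0.0,"x":0.002,"y":-0.004,"z":0.035,"rx":0,"ry":0,"rz":0},{"fingers":0.0,"x":0,"y":0,"z":0.02,"rx":0,"ry":0,"rz":0},{"fingers":0.0,"x":0,"y":0,"z":0.006,"rx":0,"ry":0,"rz":0},{"fingers":0.0,"x":0,"y":0,"z":0,"rx":0,"ry":0,"rz":0}]'; python3 go.py .533 -.400 .012 107.2
```

```text
clock: 12.08
tcp_pos: [0.533, -0.3999, 0.0155]
orientation: [-0.471, 3.106, 0.0]
contact_force: [0.3, 0.1, -0.5]
grip_width: 0.032
gripper_force: 25.2
t12.1 tcp [ 0.533 -0.4    0.016] psi 107.3 tilt 0.0 j7 2.55 w 0.0320 gf 25 F [ 0.3  0.1 -0.5] | rz 0.1 shift [ 0.     -0.0001  0.0035]
```

```bash
python3 -m jog '[{"fingers":0.0,"x":0,"y":0,"z":0.003,"rx":0,"ry":0,"rz":0},{"fingers":0.0,"x":0,"y":0,"z":0,"rx":0,"ry":0,"rz":0},{"fingers":0.044,"x":0,"y":0,"z":0,"rx":0,"ry":0,"rz":0},{"fingers":0.044,"x":0,"y":0,"z":0,"rx":0,"ry":0,"rz":0},{"fingers":0.044,"x":0,"y":0,"z":-0.03,"rx":0,"ry":0,"rz":0},{"fingers":0.044,"x":0,"y":0,"z":-0.05,"rx":0,"ry":0,"rz":0},{"fingers":0.044,"x":0,"y":0,"z":-0.02,"rx":0,"ry":0,"rz":5},{"fingers":0.06,"x":0,"y":0,"z":0,"rx":0,"ry":0,"rz":5}]'
python3 - <<'E'
from h import *
r.grab_frame('wrist')
for t in ('bung_mid','white_tray'): print(t,[(np.round(a['xyz'],3),round(a['score'],2)) for a in r.landmark_of(t,'wrist')[:2]])
E
python3 -m jog '[{"fingers":0.06,"x":0,"y":0.05,"z":0,"rx":0,"ry":0,"rz":5},{"fingers":0.06,"x":0.0,"y":0.055,"z":0,"rx":0,"ry":0,"rz":0},{"fingers":0.06,"x":0.0,"y":0.055,"z":0,"rx":0,"ry":0,"rz":0},{"fingers":0.06,"x":0.01,"y":0.055,"z":0,"rx":0,"ry":0,"rz":0},{"fingers":0.06,"x":0.02,"y":0.05,"z":0,"rx":0,"ry":0,"rz":0},{"fingers":0.06,"x":0.02,"y":0.05,"z":0,"rx":0,"ry":0,"rz":0},{"fingers":0.06,"x":0.02,"y":0.05,"z":0,"rx":0,"ry":0,"rz":0}]' >/dev/null;python3 go.py .438 .004 .1 91.5
```

```text
clock: 13.08
tcp_pos: [0.5339, -0.4012, 0.1151]
orientation: [-0.193, 3.132, -0.004]
contact_force: [-0.6, 1.1, -1.2]
grip_width: 0.0596
gripper_force: 0.0
bung_mid [(array([ 0.526, -0.398,  0.016]), 0.98), (array([0.674, 0.001, 0.002]), 0.22)]
white_tray [(array([ 0.519, -0.354, -0.001]), 0.87)]
t14.1 tcp [ 0.443 -0.037  0.112] psi 92.4 tilt 0.0 j7 1.65 w 0.0600 gf 0 F [ 0.8  1.5 -0.2] | rz 0.9 shift [0.0042 0.0411 0.0121]
```

```bash
python3 -m jog '[{"fingers":0.06,"x":0.004,"y":0.041,"z":0.02,"rx":0,"ry":0,"rz":0},{"fingers":0.06,"x":0,"y":0,"z":0,"rx":0,"ry":0,"rz":0}]' >/dev/null;python3 - <<'E'
from h import *
r.grab_frame('wrist')
for t in ('cap_mid',): print(t,[(np.round(a['xyz'],3),round(a['score'],2)) for a in r.landmark_of(t,'wrist')[:2]])
E
python3 go.py .438 .004 .03 91.5
```

```text
cap_mid [(array([0.438, 0.004, 0.001]), 0.61), (array([ 0.531, -0.401,  0.015]), 0.18)]
t14.4 tcp [0.439 0.002 0.092] psi 92.4 tilt 0.0 j7 1.57 w 0.0600 gf 0 F [ 0.9 -0.3  0.4] | rz 0.9 shift [0.0004 0.0018 0.0621]
```

```bash
python3 -m jog '[{"fingers":0.05,"x":0,"y":0.001,"z":0.05,"rx":0,"ry":0,"rz":0},{"fingers":0.05,"x":0,"y":0,"z":0.025,"rx":0,"ry":0,"rz":0},{"fingers":0.05,"x":0,"y":0,"z":0.014,"rx":0,"ry":0,"rz":0},{"fingers":0.05,"x":0,"y":0,"z":0,"rx":0,"ry":0,"rz":0}]';python3 go.py .438 .004 .003 91.5
```

```text
clock: 14.95
tcp_pos: [0.4385, 0.0024, 0.003]
orientation: [0.059, -3.14, 0.001]
contact_force: [-1.2, 0.1, -0.7]
grip_width: 0.0498
gripper_force: 0.0
t14.9 tcp [0.438 0.002 0.003] psi 92.2 tilt 0.1 j7 1.62 w 0.0498 gf 0 F [-1.2  0.1 -0.7] | rz 0.7 shift [ 0.0004  0.0016 -0.    ]
```

```bash
python3 -m jog '[{"fingers":0.05,"x":0,"y":0.001,"z":0.002,"rx":0,"ry":0,"rz":0},{"fingers":0.0,"x":0,"y":0,"z":0,"rx":0,"ry":0,"rz":0},{"fingers":0.0,"x":0,"y":0,"z":0,"rx":0,"ry":0,"rz":0},{"fingers":0.0,"x":0,"y":0,"z":0,"rx":0,"ry":0,"rz":0},{"fingers":0.0,"x":0,"y":0,"z":0,"rx":0,"ry":0,"rz":0}]' 25;python3 -m jog '[{"fingers":0.0,"x":0,"y":0,"z":-0.05,"rx":0,"ry":0,"rz":0},{"fingers":0.0,"x":0,"y":0,"z":-0.05,"rx":0,"ry":0,"rz":0},{"fingers":0.0,"x":0,"y":-0.05,"z":0,"rx":0,"ry":0,"rz":-5},{"fingers":0.0,"x":0,"y":-0.05,"z":0,"rx":0,"ry":0,"rz":-5},{"fingers":0.0,"x":0,"y":-0.05,"z":0,"rx":0,"ry":0,"rz":-5},{"fingers":0.0,"x":0,"y":-0.05,"z":0,"rx":0,"ry":0,"rz":0},{"fingers":0.0,"x":0,"y":-0.05,"z":0,"rx":0,"ry":0,"rz":0},{"fingers":0.0,"x":0,"y":0,"z":0,"rx":0,"ry":0,"rz":0}]';python3 go.py .507 -.314 .07 107.2
```

```text
clock: 15.58
tcp_pos: [0.4392, 0.0044, 0.0021]
orientation: [-0.061, 3.139, 0.0]
contact_force: [-0.0, 0.3, 7.3]
grip_width: 0.033
gripper_force: 24.8
clock: 16.58
tcp_pos: [0.4874, -0.2441, 0.1019]
orientation: [-0.462, 3.106, -0.005]
contact_force: [-0.1, 0.3, 0.3]
grip_width: 0.033
gripper_force: 25.3
t16.6 tcp [ 0.487 -0.244  0.102] psi 106.9 tilt 0.2 j7 2.34 w 0.0330 gf 25 F [-0.1  0.3  0.3] | rz -0.3 shift [ 0.0019 -0.0724  0.0322]
```

```bash
python3 -m jog '[{"fingers":0.0,"x":0.001,"y":-0.04,"z":0.0,"rx":0,"ry":0,"rz":0},{"fingers":0.0,"x":0,"y":-0.032,"z":0.02,"rx":0,"ry":0,"rz":0},{"fingers":0.0,"x":0,"y":0,"z":0.0,"rx":0,"ry":0,"rz":0}]' > /dev/null
python3 - <<'E'
from h import *
p,d=save('wrist','w6.png')
for t in ('cap_mid','white_tray','bung_mid'): print(t,[(np.round(a['xyz'],3),round(a['score'],2)) for a in r.landmark_of(t,'wrist')[:2]])
E
python3 go.py .507 -.314 .009 107.2
```

```text
cap_mid [(array([ 0.505, -0.308,  0.082]), 0.62), (array([ 0.438, -0.095,  0.016]), 0.46)]
white_tray [(array([ 0.52 , -0.356, -0.001]), 0.79)]
bung_mid [(array([ 0.53 , -0.398,  0.013]), 0.59)]
t17.1 tcp [ 0.508 -0.307  0.082] psi 107.3 tilt 0.1 j7 2.46 w 0.0329 gf 25 F [-0.2  0.3  0.7] | rz 0.1 shift [ 0.0026 -0.0067  0.0726]
```

View pics/w6.png

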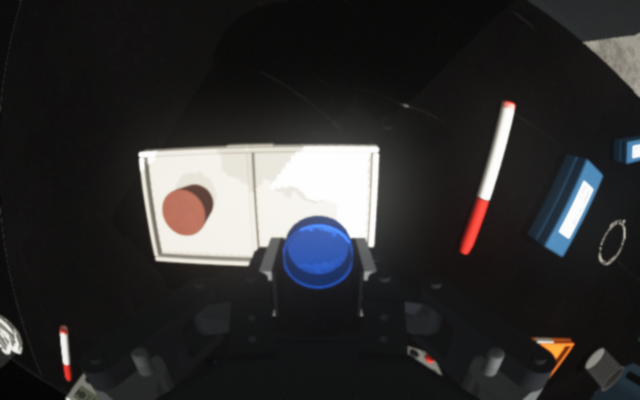

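The bung stands in its bay at (187,210) and the cap is held level over the other bay (255–375). Lowering.

```bash
python3 -m jog '[{"fingers":0.0,"x":0.002,"y":-0.006,"z":0.035,"rx":0,"ry":0,"rz":0},{"fingers":0.0,"x":0,"y":0,"z":0.025,"rx":0,"ry":0,"rz":0},{"fingers":0.0,"x":0,"y":0,"z":0.01,"rx":0,"ry":0,"rz":0},{"fingers":0.0,"x":0,"y":0,"z":0,"rx":0,"ry":0,"rz":0}]'; python3 go.py .507 -.314 .006 107.2
```

```text
clock: 17.65
tcp_pos: [0.5073, -0.3141, 0.0114]
orientation: [0.472, -3.106, -0.001]
contact_force: [-0.5, 0.3, -0.2]
grip_width: 0.0329
gripper_force: 25.3
t17.6 tcp [ 0.507 -0.314  0.011] psi 107.3 tilt 0.0 j7 2.49 w 0.0329 gf 25 F [-0.5  0.3 -0.2] | rz 0.1 shift [0.0002 0.0002 0.0054]
```

```bash
python3 -m jog '[{"fingers":0.0,"x":0,"y":0,"z":0.005,"rx":0,"ry":0,"rz":0},{"fingers":0.0,"x":0,"y":0,"z":0,"rx":0,"ry":0,"rz":0},{"fingers":0.044,"x":0,"y":0,"z":0,"rx":0,"ry":0,"rz":0},{"fingers":0.044,"x":0,"y":0,"z":0,"rx":0,"ry":0,"rz":0},{"fingers":0.044,"x":0,"y":0,"z":-0.03,"rx":0,"ry":0,"rz":0},{"fingers":0.044,"x":0,"y":0,"z":-0.05,"rx":0,"ry":0,"rz":0},{"fingers":0.044,"x":0,"y":0,"z":-0.02,"rx":0,"ry":0,"rz":6},{"fingers":0.04,"x":0,"y":0,"z":0,"rx":0,"ry":0,"rz":6.5}]'; python3 go.py .442 -.183 .1 94.6
python3 - <<'E'
from h import *
r.grab_frame('wrist')
for t in ('cap_mid','red_marker_mid'): print(t,[(np.round(a['xyz'],3),round(a['score'],2)) for a in r.landmark_of(t,'wrist')[:3]])
E
```

```text
clock: 18.65
tcp_pos: [0.5085, -0.3159, 0.1088]
orientation: [-0.123, 3.135, -0.003]
contact_force: [0.1, 0.3, -0.8]
grip_width: 0.0399
gripper_force: 0.0
t18.6 tcp [ 0.509 -0.316  0.109] psi 94.5 tilt 0.3 j7 2.27 w 0.0399 gf 0 F [ 0.1  0.3 -0.8] | rz -0.1 shift [0.0557 0.1378 0.0083]
cap_mid [(array([ 0.508, -0.316,  0.007]), 0.66)]
red_marker_mid [(array([ 0.443, -0.188,  0.011]), 0.8)]
```

```bash
python3 -m jog '[{"fingers":0.04,"x":0.018,"y":0.045,"z":0,"rx":0,"ry":0,"rz":0},{"fingers":0.04,"x":0.018,"y":0.045,"z":0,"rx":0,"ry":0,"rz":0},{"fingers":0.04,"x":0.018,"y":0.045,"z":0,"rx":0,"ry":0,"rz":0},{"fingers":0.04,"x":0,"y":0,"z":0,"rx":0,"ry":0,"rz":0}]' >/dev/null
python3 - <<'E'
from h import *
p,d=save('wrist','w7.png')
for t in ('red_marker_mid',): print(t,[(np.round(a['xyz'],3),round(a['score'],2)) for a in r.landmark_of(t,'wrist')[:3]])
E
python3 go.py .442 -.185 .004 94.6
```

```text
red_marker_mid [(array([ 0.442, -0.187,  0.009]), 0.77)]
t19.4 tcp [ 0.443 -0.185  0.106] psi 94.9 tilt 0.0 j7 2.07 w 0.0399 gf 0 F [-0.1 -0.7  0.7] | rz 0.3 shift [6.000e-04 1.000e-04 1.024e-01]
```

View pics/w7.png

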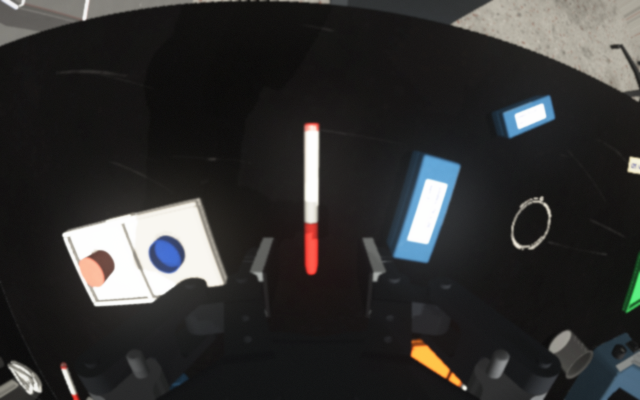

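The cap stands in its bay at (167,254). The red marker (the one in the row) is at column 312, about 3 mm to the left of centre. I'll correct that, go down and grip.

```bash
python3 -m jog '[{"fingers":0.04,"x":0,"y":-0.003,"z":0.05,"rx":0,"ry":0,"rz":0},{"fingers":0.04,"x":0,"y":0,"z":0.04,"rx":0,"ry":0,"rz":0},{"fingers":0.04,"x":0,"y":0,"z":0.012,"rx":0,"ry":0,"rz":0},{"fingers":0.04,"x":0,"y":0,"z":0,"rx":0,"ry":0,"rz":0},{"fingers":0.0,"x":0,"y":0,"z":0,"rx":0,"ry":0,"rz":0},{"fingers":0.0,"x":0,"y":0,"z":0,"rx":0,"ry":0,"rz":0},{"fingers":0.0,"x":0,"y":0,"z":0,"rx":0,"ry":0,"rz":0},{"fingers":0.0,"x":0,"y":0,"z":0,"rx":0,"ry":0,"rz":0}]' 40;python3 -m jog '[{"fingers":0.0,"x":0,"y":0,"z":-0.05,"rx":0,"ry":0,"rz":0},{"fingers":0.0,"x":0,"y":0,"z":-0.05,"rx":0,"ry":0,"rz":3.4},{"fingers":0.0,"x":0,"y":0.04,"z":-0.03,"rx":0,"ry":0,"rz":0},{"fingers":0.0,"x":0,"y":0.055,"z":0,"rx":0,"ry":0,"rz":0},{"fingers":0.0,"x":0,"y":0.055,"z":0,"rx":0,"ry":0,"rz":0},{"fingers":0.0,"x":-0.055,"y":0,"z":0,"rx":0,"ry":0,"rz":0},{"fingers":0.0,"x":-0.055,"y":0,"z":0,"rx":0,"ry":0,"rz":0},{"fingers":0.0,"x":-0.055,"y":0,"z":0,"rx":0,"ry":0,"rz":0}]';python3 go.py .668 -.034 .1 91.5
```

```text
clock: 20.4
tcp_pos: [0.4436, -0.1884, 0.0057]
orientation: [-0.13, 3.136, -0.001]
contact_force: [-0.6, -0.1, 6.7]
grip_width: 0.0089
gripper_force: 40.7
clock: 21.4
tcp_pos: [0.6058, -0.0334, 0.1352]
orientation: [-0.038, 3.14, 0.001]
contact_force: [0.3, 0.3, 0.8]
grip_width: 0.0088
gripper_force: 39.9
t21.4 tcp [ 0.606 -0.033  0.135] psi 91.4 tilt 0.1 j7 1.70 w 0.0088 gf 40 F [0.3 0.3 0.8] | rz -0.1 shift [-0.0621 -0.0022  0.0353]
```

```bash
python3 -m jog '[{"fingers":0.0,"x":-0.055,"y":-0.001,"z":0.01,"rx":0,"ry":0,"rz":0},{"fingers":0.0,"x":0,"y":0,"z":0.03,"rx":0,"ry":0,"rz":0},{"fingers":0.0,"x":0,"y":0,"z":0,"rx":0,"ry":0,"rz":0}]' >/dev/null
python3 - <<'E'
from h import *
p,d=save('wrist','w8.png')
for t in ('red_marker_mid','black_marker_mid','orange_tray'): print(t,[(np.round(a['xyz'],3),round(a['score'],2)) for a in r.landmark_of(t,'wrist')[:3]])
E
python3 go.py .668 -.034 .01 91.5
```

```text
red_marker_mid [(array([ 0.654, -0.035,  0.097]), 0.65)]
black_marker_mid [(array([0.674, 0.032, 0.013]), 0.72)]
orange_tray [(array([0.67 , 0.001, 0.002]), 0.67)]
t22.0 tcp [ 0.659 -0.034  0.096] psi 91.3 tilt 0.1 j7 1.71 w 0.0087 gf 40 F [-0.8 -0.1  0.1] | rz -0.2 shift [-0.0086 -0.0003  0.086 ]
```

View pics/w8.png

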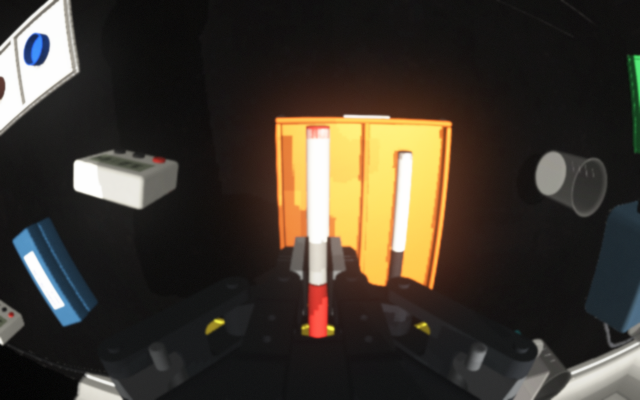

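The black marker lies in the +y lane at (400,215) and the red marker hangs over the -y lane. Its middle needs to go about 12 mm farther in +x, then I'll lower it.

```bash
python3 -m jog '[{"fingers":0.0,"x":-0.012,"y":0,"z":0.04,"rx":0,"ry":0,"rz":0},{"fingers":0.0,"x":0,"y":0,"z":0.028,"rx":0,"ry":0,"rz":0},{"fingers":0.0,"x":0,"y":0,"z":0,"rx":0,"ry":0,"rz":0},{"fingers":0.0,"x":0,"y":0,"z":0,"rx":0,"ry":0,"rz":0}]';python3 go.py .672 -.034 .01 91.5
```

```text
clock: 22.48
tcp_pos: [0.672, -0.0337, 0.0282]
orientation: [-0.036, 3.139, -0.0]
contact_force: [0.1, -0.1, -0.6]
grip_width: 0.0089
gripper_force: 39.9
t22.5 tcp [ 0.672 -0.034  0.028] psi 91.3 tilt 0.1 j7 1.73 w 0.0089 gf 40 F [ 0.1 -0.1 -0.6] | rz -0.2 shift [ 0.     -0.0003  0.0182]
```

```bash
python3 -m jog '[{"fingers":0.0,"x":0,"y":0,"z":0.014,"rx":0,"ry":0,"rz":0},{"fingers":0.0,"x":0,"y":0,"z":0.004,"rx":0,"ry":0,"rz":0},{"fingers":0.0,"x":0,"y":0,"z":0,"rx":0,"ry":0,"rz":0},{"fingers":0.025,"x":0,"y":0,"z":0.0,"rx":0,"ry":0,"rz":0},{"fingers":0.025,"x":0,"y":0,"z":0,"rx":0,"ry":0,"rz":0},{"fingers":0.025,"x":0,"y":0,"z":-0.04,"rx":0,"ry":0,"rz":0},{"fingers":0.025,"x":0,"y":0,"z":-0.06,"rx":0,"ry":0,"rz":0},{"fingers":0.06,"x":0.05,"y":0,"z":0,"rx":0,"ry":0,"rz":9}]';python3 -m jog '[{"fingers":0.06,"x":0.055,"y":-0.01,"z":0,"rx":0,"ry":0,"rz":0},{"fingers":0.06,"x":0.055,"y":-0.02,"z":0,"rx":0,"ry":0,"rz":0},{"fingers":0.06,"x":0.055,"y":-0.02,"z":0,"rx":0,"ry":0,"rz":0},{"fingers":0.06,"x":0,"y":0,"z":0,"rx":0,"ry":0,"rz":0}]' >/dev/null;python3 go.py .436 -.095 .004 82.5
python3 - <<'E'
from h import *
p,d=save('wrist','w9.png')
for t in ('slides_mid','red_marker_mid'): print(t,[(np.round(a['xyz'],3),round(a['score'],2)) for a in r.landmark_of(t,'wrist')[:3]])
E
```

```text
clock: 23.48
tcp_pos: [0.6273, -0.0347, 0.1135]
orientation: [0.213, 3.121, 0.002]
contact_force: [-0.5, 0.3, 0.0]
grip_width: 0.0416
gripper_force: 0.0
t24.0 tcp [ 0.445 -0.063  0.107] psi 82.2 tilt 0.3 j7 1.60 w 0.0603 gf 0 F [ 1.9  0.8 -0.3] | rz -0.3 shift [ 0.0042 -0.0326  0.1035]
slides_mid [(array([ 0.342, -0.002,  0.011]), 0.75), (array([ 0.437, -0.095,  0.016]), 0.55)]
red_marker_mid []
```

View pics/w9.png

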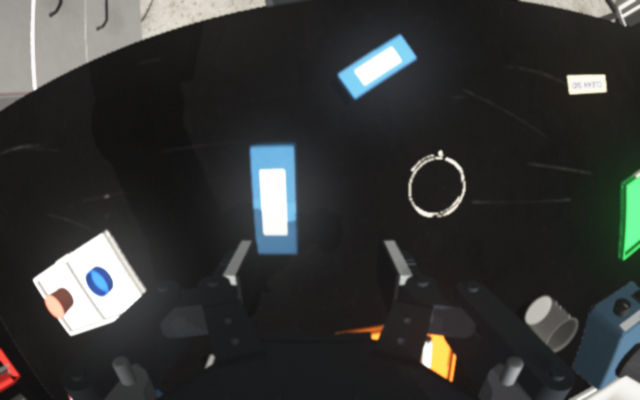

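The middle box is at (273,200), aligned with the tool. The small one at (377,67) is not meant. I'll move over it, go down and grip.

```bash
python3 -m jog '[{"fingers":0.06,"x":0.005,"y":-0.033,"z":0,"rx":0,"ry":0,"rz":0},{"fingers":0.06,"x":0,"y":0,"z":0.05,"rx":0,"ry":0,"rz":0},{"fingers":0.06,"x":0,"y":0,"z":0,"rx":0,"ry":0,"rz":0}]' >/dev/null;python3 go.py .436 -.095 .004 82.5
```

```text
t24.5 tcp [ 0.44  -0.094  0.056] psi 82.3 tilt 0.3 j7 1.73 w 0.0597 gf 0 F [-0.5  0.7 -0.2] | rz -0.2 shift [ 0.004  -0.0014  0.0521]
```

```bash
python3 -m jog '[{"fingers":0.06,"x":0.003,"y":-0.001,"z":0.03,"rx":0,"ry":0,"rz":0},{"fingers":0.06,"x":0,"y":0,"z":0.02,"rx":0,"ry":0,"rz":0},{"fingers":0.06,"x":0,"y":0,"z":0,"rx":0,"ry":0,"rz":0},{"fingers":0.0,"x":0,"y":0,"z":0,"rx":0,"ry":0,"rz":0},{"fingers":0.0,"x":0,"y":0,"z":0,"rx":0,"ry":0,"rz":0},{"fingers":0.0,"x":0,"y":0,"z":0,"rx":0,"ry":0,"rz":0},{"fingers":0.0,"x":0,"y":0,"z":0,"rx":0,"ry":0,"rz":0}]' 50;python3 -m jog '[{"fingers":0.0,"x":0,"y":0,"z":-0.05,"rx":0,"ry":0,"rz":0},{"fingers":0.0,"x":0,"y":0,"z":-0.05,"rx":0,"ry":0,"rz":0},{"fingers":0.0,"x":0,"y":0.03,"z":-0.02,"rx":0,"ry":0,"rz":-7.5},{"fingers":0.0,"x":0,"y":0.04,"z":0,"rx":0,"ry":0,"rz":-7.5},{"fingers":0.0,"x":0,"y":0.04,"z":0,"rx":0,"ry":0,"rz":-7.5},{"fingers":0.0,"x":-0.02,"y":0.05,"z":0,"rx":0,"ry":0,"rz":0},{"fingers":0.0,"x":-0.02,"y":0.05,"z":0,"rx":0,"ry":0,"rz":0},{"fingers":0.0,"x":-0.02,"y":0.05,"z":0,"rx":0,"ry":0,"rz":0}]';python3 go.py .520 .371 .1 104.8
```

```text
clock: 25.38
tcp_pos: [0.4397, -0.0949, 0.0097]
orientation: [0.21, 3.132, 0.0]
contact_force: [-0.1, -0.1, 5.6]
grip_width: 0.0319
gripper_force: 50.0
clock: 26.38
tcp_pos: [0.4573, 0.1766, 0.1295]
orientation: [-0.405, 3.114, 0.001]
contact_force: [0.6, -0.2, -0.3]
grip_width: 0.0318
gripper_force: 50.1
t26.4 tcp [0.457 0.177 0.13 ] psi 104.8 tilt 0.1 j7 1.41 w 0.0318 gf 50 F [ 0.6 -0.2 -0.3] | rz 0.0 shift [-0.1102  0.1719  0.0298]
```

```bash
python3 -m jog '[{"fingers":0.0,"x":-0.02,"y":0.05,"z":0,"rx":0,"ry":0,"rz":0},{"fingers":0.0,"x":-0.02,"y":0.05,"z":0,"rx":0,"ry":0,"rz":0},{"fingers":0.0,"x":-0.03,"y":0.05,"z":0,"rx":0,"ry":0,"rz":0},{"fingers":0.0,"x":-0.04,"y":0.021,"z":0.03,"rx":0,"ry":0,"rz":0},{"fingers":0.0,"x":0,"y":0,"z":0,"rx":0,"ry":0,"rz":0}]' >/dev/null;python3 - <<'E'
from h import *
p,d=save('wrist','w10.png')
for t in ('slides_mid','green_tray'): print(t,[(np.round(a['xyz'],3),round(a['score'],2)) for a in r.landmark_of(t,'wrist')[:3]])
E
python3 go.py .520 .371 .014 104.8
```

```text
slides_mid [(array([0.521, 0.37 , 0.1  ]), 0.85)]
green_tray []
t27.1 tcp [0.519 0.367 0.099] psi 104.8 tilt 0.0 j7 1.20 w 0.0320 gf 50 F [ 1.5 -0.8 -0.7] | rz -0.0 shift [-0.0015  0.0034  0.0852]
```

View pics/w10.png

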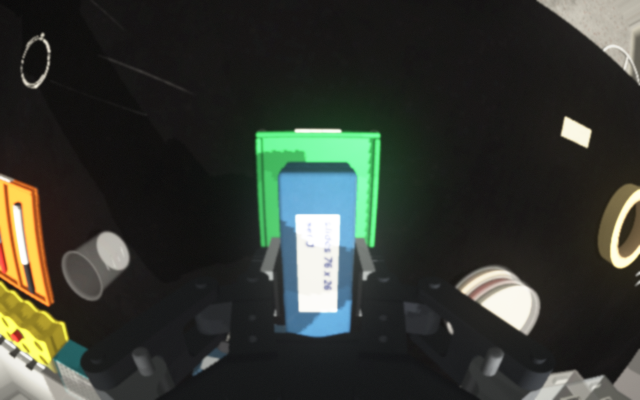

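The box is parallel to the green tray and centred across it (box column 317, tray 257–380). Lowering.

```bash
python3 -m jog '[{"fingers":0.0,"x":-0.001,"y":0.002,"z":0.04,"rx":0,"ry":0,"rz":0},{"fingers":0.0,"x":0,"y":0,"z":0.03,"rx":0,"ry":0,"rz":0},{"fingers":0.0,"x":0,"y":0,"z":0.01,"rx":0,"ry":0,"rz":0},{"fingers":0.0,"x":0,"y":0,"z":0,"rx":0,"ry":0,"rz":0}]' >/dev/null;python3 go.py .520 .371 .014 104.8
```

```text
t27.6 tcp [0.52  0.37  0.019] psi 104.8 tilt 0.0 j7 1.21 w 0.0323 gf 50 F [-0.5 -0.3 -1. ] | rz -0.0 shift [-0.0002  0.001   0.0052]
```

```bash
python3 -m jog '[{"fingers":0.0,"x":0,"y":0,"z":0.005,"rx":0,"ry":0,"rz":0},{"fingers":0.0,"x":0,"y":0,"z":0,"rx":0,"ry":0,"rz":0},{"fingers":0.046,"x":0,"y":0,"z":0,"rx":0,"ry":0,"rz":0},{"fingers":0.046,"x":0,"y":0,"z":0,"rx":0,"ry":0,"rz":0},{"fingers":0.046,"x":0,"y":0,"z":-0.03,"rx":0,"ry":0,"rz":0},{"fingers":0.046,"x":0,"y":0,"z":-0.06,"rx":0,"ry":0,"rz":0},{"fingers":0.046,"x":0,"y":0,"z":-0.06,"rx":0,"ry":0,"rz":0},{"fingers":0.046,"x":0,"y":0,"z":-0.06,"rx":0,"ry":0,"rz":0}]'; python3 -m jog '[{"fingers":0.046,"x":0.06,"y":0,"z":0,"rx":0,"ry":0,"rz":0},{"fingers":0.046,"x":0.03,"y":0.05,"z":0,"rx":0,"ry":0,"rz":0},{"fingers":0.046,"x":0.03,"y":0.05,"z":0,"rx":0,"ry":0,"rz":0},{"fingers":0.046,"x":0,"y":0.05,"z":0,"rx":0,"ry":0,"rz":0},{"fingers":0.046,"x":0,"y":0.05,"z":0,"rx":0,"ry":0,"rz":0},{"fingers":0.046,"x":0,"y":0,"z":0,"rx":0,"ry":0,"rz":0}]';python3 - <<'E'
from h import *
for c in ('top','scene'):
  p,d=save(c,c+'_end.png')
  for t in 'bung_mid cap_mid white_tray red_marker_mid black_marker_mid orange_tray slides_mid green_tray glass_beaker timer'.split(): print(c,t,[(np.round(a['xyz'],3).tolist(),round(a['score'],2)) for a in r.landmark_of(t,c)[:3]])
a=cv2.imread('pics/top_end.png')[110:260,160:515];b=cv2.imread('pics/scene_end.png')[150:300,160:515]
cv2.imwrite('pics/end.png',cv2.resize(np.vstack([a,b]),None,fx=1.95,fy=1.95,interpolation=cv2.INTER_CUBIC))
E
```

```text
clock: 28.65
tcp_pos: [0.5198, 0.3703, 0.2255]
orientation: [-0.405, 3.115, 0.0]
contact_force: [1.2, 1.1, -0.4]
grip_width: 0.0458
gripper_force: 0.0
clock: 29.4
tcp_pos: [0.3493, 0.5375, 0.223]
orientation: [0.416, -3.113, -0.003]
contact_force: [-0.0, -1.1, -0.9]
grip_width: 0.0461
gripper_force: 0.0
top bung_mid [([0.53, -0.401, 0.018], 0.74), ([0.626, 0.187, 0.005], 0.73), ([0.518, 0.368, 0.019], 0.25)]
top cap_mid [([0.506, -0.316, 0.012], 0.55)]
top white_tray [([0.521, -0.359, -0.001], 0.91)]
top red_marker_mid [([0.673, -0.034, 0.008], 0.68)]
top black_marker_mid [([0.672, 0.029, 0.01], 0.75)]
top orange_tray [([0.666, -0.001, 0.0], 0.66)]
top slides_mid [([0.519, 0.37, 0.018], 0.79), ([0.744, -0.322, 0.019], 0.64), ([0.346, -0.0, 0.01], 0.59)]
top green_tray [([0.518, 0.373, 0.001], 0.85)]
top glass_beaker [([0.622, 0.187, -0.001], 0.57)]
top timer [([0.63, -0.185, -0.001], 0.72), ([0.518, -0.357, 0.001], 0.56)]
scene bung_mid [([0.531, -0.402, 0.018], 0.46)]
scene cap_mid [([0.505, -0.316, 0.014], 0.59)]
scene white_tray [([0.52, -0.355, -0.003], 0.94)]
scene red_marker_mid [([0.624, 0.187, 0.006], 0.54), ([0.666, -0.03, 0.007], 0.46)]
scene black_marker_mid [([0.674, 0.031, 0.009], 0.43)]
scene orange_tray [([0.667, -0.0, -0.0], 0.93)]
scene slides_mid [([0.743, -0.323, 0.02], 0.92), ([0.519, 0.374, 0.02], 0.9), ([0.53, -0.406, 0.018], 0.74)]
scene green_tray [([0.521, 0.369, -0.003], 0.87)]
scene glass_beaker [([0.625, 0.191, 0.007], 0.82), ([0.521, -0.356, -0.001], 0.68)]
scene timer [([0.627, -0.184, 0.002], 0.64)]
```

View pics/end.png

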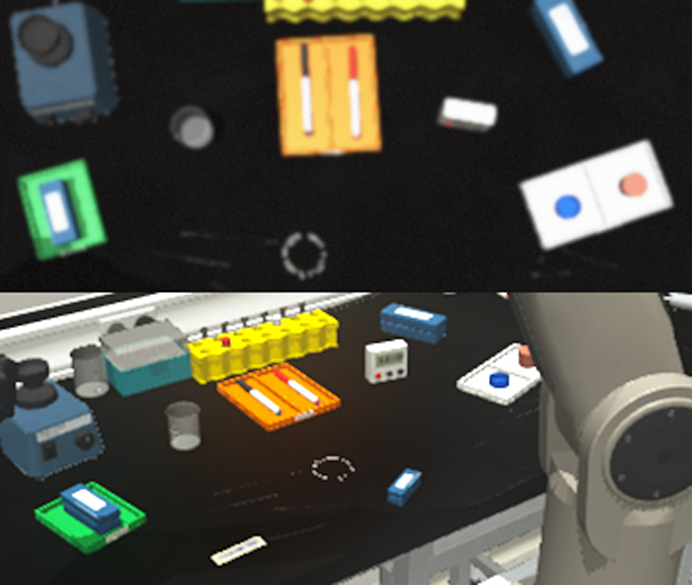

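The final views show all five things resting in their trays: the box at (60,212), the markers at (307,90) and (353,92), the cap at (567,207) and the bung at (634,185). The beaker and timer stand where they were. Handing in.

```bash
python3 -c "
from bench import r
print(r.hand_in())"
```

```text
the job is handed in; nothing more can be done
None
```

I handed the job in at about 30 s on the robot's clock: the final camera check put all five items inside their trays' tolerances, with the beaker and timer still in place, but the hand-in call gave no verdict.

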